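Locate and clamp a deep-well plate on an orbital shaker

ROBOT

A 6-joint arm with a two-finger parallel gripper is mounted at the origin on the work surface. World frame = base frame: x ahead of the robot, y to its left, z up, the work surface at z = 0. Lengths are in mm, angles in rad, forces in N, time in s.
With the tool pointing down it reaches from about 300 to 875 mm from the base axis. Payload 6.4 kg.
Tool frame: the origin (TCP) lies between the finger pads; the fingertips stand 19 mm ahead of it and the grasp point (between the pads) is the TCP; y points along the fingers, x is the direction in which the jaws open and shut, and the axes are right-handed (so a half turn about y gives the same grasp; the last joint's range is limited). The gripper opens to 85 mm and grips with 20 to 120 N. Pads are 22 mm wide; open, the fingers measure 114 mm over their backs; the gripper's body (76 mm by 85 mm) begins 54 mm behind the grasp point. The pads swing forward as they close: fully open they stand 13 mm farther back than shut.
Start: joints at [0.932, 0.181, 1.607, -0, 1.354, -0.206], TCP at [241.154, 522.002, 210.588] pointing down, gripper open.
Joint ranges: [-2.99, 2.99], [-0.89, 2.07], [0.3, 2.58], [-1.14, 4.28], [0, 2.63], [-3.12, 3.12]. Speed limits (rad/s): [2.57, 2.57, 3.01, 3.14, 3.14, 3.14].

INTERFACE

Orientations are given as a 3x3 rotation matrix whose columns are the frame's x, y, z axes.
In Python, from rig import sense, eyes, close_job gives the robot as it stands.
- The arm moves only by the shell command python3 -m crank 'ROWS' [FORCE]. ROWS is JSON, a list of rows, each a list of 5 numbers: the finger opening in mm, from 0 to 85.4, then the shift along the tool's x, y, z in mm, then the turn about the tool's y in rad. In form: [[jaw, x, y, z, roll], ...]. A call has 1 to 12 rows; each row shifts and turns the commanded pose from where the row before left it, along the tool's axes as they then stand; what a row does not reach is not made up. A row lasts 1/8 s, in which the tool goes at most 62.5 mm and 10.7 degrees, less where a joint would pass 70% of its speed; a pose out of reach is approached as far as the arm can. A call is refused whole if a number of a shift passes 62.5 or a number of a turn 0.188, either way. A call with a gripper value outside its range is refused whole. The fingers move at their own pace and stop on an object; FORCE is the grip in N (left out, the last holds). Time passes only in rows, so rows that do not move let the fingers close. It gives the time, the measured TCP pose, the force and the opening at its end, in the units of the state.
- sense(): the state, without advancing time (a new reading comes with each control period).
- eyes.read_camera(name): name is "scene" or "side" or "wrist"; returns a dict with "img" (480x640x3 uint8, red, green, blue), "depth" (480x640 float32, mm along the optical axis (not along the pixel's ray), 0 where there is no reading), "fovy" (degrees; the focal length in pixels is half the picture's height over the tangent of half this angle, whatever the lens; pixels are square), "cx", "cy" (the principal point, pixels), "eye" and "orientation" of the camera in the world. Camera axes: x right, y up, looking along -z (the intrinsics and any distortion apply to the point x, -y, -z); pixel columns grow to the right and rows downward; lengths in mm; the calibration is good to about 2 mm. A picture is of the moment at which its call begins.
- close_job(): hands the job in, once; it reports no verdict.
The state is a dict: "time": time; "joints": joint angles; "qvel": joint speeds; "joint_torque": joint torques, N m; "tcp_pos": TCP position; "eef_rot": TCP orientation; "wrist_force": force on the tool from outside, world axes, zero at the start; "wrist_torque": the same for the moment, N m; "width": finger opening in mm.
Only numpy, scipy, OpenCV 4.12 (cv2) and the standard library are available. Lean on these libraries where they do the work, as an engineer would, in place of code of your own. Each camera call takes 0.05 s, during which the arm holds its last target.

TASK

The deep-well plate has been set down loosely on the shaker's platform. Slide it, flat on the platform, first flush against both dowels and then along them until its end is pressed up against the tip of the end stop's screw; once it sits on all three, swing the clamp lever round until its rubber roller presses on the plate's open corner and holds it there, then let go. Be gentle throughout, a hard shove cracks the plate, and leave the bottle, the tip box and the beaker where they stand.

Things in the scene. Friction and masses are not known exactly. Their poses are not given: they have to be found in the camera images.
- shaker: Fixed orbital plate shaker, off: white housing 215 x 215 mm, rigid aluminium platform 168 x 196 mm on top, upper face 95 mm above the bench. Origin under the housing's centre, on the bench, z up; x points to the dowels' side, -y to the end with the end stop, +y to the open end.
- dowels: Two upright steel dowels fixed on the platform, 8 mm diameter, 22 mm tall, at y = +32 and -32 mm in this frame. Origin midway between their axes on the platform's face, at x = +66.75, y = -12 mm in the shaker's frame; axes as the shaker's. A plate flush against them has its centre at x = -46.75 mm here.
- end_stop: End stop on the platform: aluminium block 30 (x) x 12 x 24 mm, with a brass adjusting screw, 8 mm thick, 13 mm up, locked, through it along y. Origin at the foot of the middle of the block's +y face, at x = -61.75, y = -70.9 mm in the dowels' frame. The screw's tip, which the plate's end meets, stands 3 to 11 mm out of that face towards +y, set differently each time.
- plate_centre (a point): Centre (half-way up) of the loose off-white 96-well plate, a straight-walled block 85.5 (x) x 127.8 (y) x 41 mm high, 0.2 to 0.35 kg, too wide to grasp: push it with closed fingertips. It starts flat, 6 to 12 mm short of the dowels, 10 to 28 mm short of the screw's tip, up to 0.09 rad askew. It slides under 0.5 to 2 N; turning onto the second dowel takes up to 6 N.
- clamp (a joint): Clamp lever: flat steel bell crank on an upright pivot, turns clockwise from above as its value (rad) grows, -0.35 to 1.4, starts open at -0.3 to 0. Seen from the pivot its roller points along the shaker's +y at 0; it meets the open corner (-x, +y) of a plate that is home between 0.93 and 1.15, depending on the screw. It needs 3 to 4 N at the grip to turn and stays where it is left.
- clamp_grip (a point): Grip of the clamp lever: upright black pin, 14 mm diameter, 50 mm from the pivot, 26 to 60 mm above the platform; this point is on its axis 45 mm above the platform. From the pivot it lies along the shaker's -x when the joint reads 0.45, and it moves towards the shaker's +y as the clamp closes.
- clamp_pivot (a point): Pivot axis of the clamp lever, 25 mm above the platform, at x = -129.75, y = +53.5 mm in the dowels' frame. Hub 18 mm in diameter, reaching 33 mm above the platform.
- bottle: Bystander: clear reagent bottle with an orange cap, 60 mm diameter, 130 mm tall, standing on the bench at the shaker's +y side. Origin under its centre.
- tip_box: Bystander: closed pipette tip box, 122 x 84 x 72 mm, on the bench at the shaker's -y side. Origin under its centre.
- beaker: Bystander: small glass beaker, 72 mm wide, 95 mm tall, on the bench beyond the shaker (+x side). Origin under its centre.
- clamp_roller: Rubber roller on the clamp lever, upright, 22 mm in diameter and 16 mm tall, spinning freely, 40 mm from the pivot. Origin on its axis at its lower end, 6 mm above the platform. It starts clear of the plate and swings against the plate's corner that is away from both the dowels and the end stop, pressing it towards both.
Mind the look-alikes: they are no part of the job. Leave any green or red look-alike of the part that bears plate_centre alone.

How it is judged (in metres and radians):
On the way:
1. with the clamp still open, the plate is pressed against the end stop's screw while its long side lies flush on both dowels (x of plate_centre in the frame of dowels above -0.04825 m and angle between the x axis of plate_centre and the x axis of dowels, either way round below 0.025 rad and contact force between plate and end_stop above 1 N and value of joint clamp below 0.6 rad), for 0.1 s.
At the end, for the whole second after the job is handed in: The plate lies flat on the platform within 1.5 mm of the dowels and 0.025 rad of square and, with the robot clear, the clamp's roller presses on it with more than 0.5 N and holds it against the end stop's screw with more than 0.3 N (x of plate_centre in the frame of dowels above -0.04825 m and angle between the x axis of plate_centre and the x axis of dowels, either way round below 0.025 rad and z of plate_centre in the frame of dowels below 0.0235 m and angle between plate_centre's own z axis and vertical below 0.03 rad and contact force between clamp_roller and plate above 0.5 N and contact force between plate and end_stop above 0.3 N); the robot touches nothing.
It fails at once if the plate is pushed harder than 25 N (by the fingers or the clamp, against the dowels or against the end stop) (contact force between any of the fingers, clamp_roller and plate above 25 N or contact force between plate and dowels above 25 N or contact force between plate and end_stop above 25 N).
It fails at once if the plate is tipped up (angle between plate_centre's own z axis and vertical above 0.12 rad).
It fails at once if a bystander is moved (distance of any of bottle, tip_box, beaker from where it was at the start of the episode above 0.015 m).
It also fails if it takes over 72 s, if anything falls off the work surface, if the arm or the gripper's body presses on something with over 40 N, if the wrist force passes 120 N, or if a joint passes its speed limit or range.

## Working session

There is one attempt and no reset: what is moved stays moved. The work goes in short steps, Python scripts to look and compute and a shell command to move; the robot and the scene stay as the last step left them, time stands still between calls to the robot, and variables do not carry over. Pictures are saved under pics/ and viewed, and the job is handed in when it is done.

```bash
ls; mkdir -p pics
cat > h.py <<'E'
import numpy as np,cv2
from rig import sense,eyes
def cam(n):
    c=eyes.read_camera(n); return c
def f(c): return 240/np.tan(np.radians(c['fovy'])/2) if True else 0
def ray(c,u,v):
    F=f(c); d=np.array([(u-c['cx'])/F,-(v-c['cy'])/F,-1.]); return np.array(c['orientation'])@d
def plane(c,u,v,z):
    d=ray(c,u,v);e=np.array(c['eye']);return e+d*(z-e[2])/d[2]
def dpt(c,u,v):
    return np.array(c['eye'])+ray(c,u,v)*c['depth'][int(v),int(u)]
def proj(c,p):
    q=np.array(c['orientation']).T@(np.array(p)-np.array(c['eye']));F=f(c);return c['cx']+F*q[0]/-q[2],c['cy']-F*q[1]/-q[2]
E
python3 - <<'E'
from h import *
import pickle
print(sense())
for n in ['scene','side','wrist']:
    c=cam(n); cv2.imwrite(f'pics/{n}0.png',c['img'][:,:,::-1]); pickle.dump(c,open(n+'0.pkl','wb'))
    print(n,{k:v for k,v in c.items() if k not in('img','depth')})
E
```

```text
pics
{'time': 0.0, 'joints': array([ 9.31667795e-01,  1.81565113e-01,  1.60806451e+00,  3.27041488e-05,
        1.35379504e+00, -2.06292461e-01]), 'qvel': array([ 0.00104879,  0.00074145,  0.00159568, -0.00095893,  0.0017737 ,
        0.00010656]), 'joint_torque': array([ 6.97879059e-04, -4.44882810e+01, -3.51335621e+01, -2.85796132e-04,
        9.18465375e-03, -6.34581156e-06]), 'tcp_pos': array([240.77654373, 521.48181069, 209.64335492]), 'eef_rot': array([[ 4.19452433e-01, -1.11842161e-03, -9.07776627e-01],
       [ 9.07775558e-01, -1.45135171e-03,  4.19453727e-01],
       [-1.78662927e-03, -9.99998321e-01,  4.06502793e-04]]), 'wrist_force': array([0.58978226, 0.02249099, 0.46551074]), 'wrist_torque': array([ 0.01628076, -0.04530129,  0.01538684]), 'width': 85.37577290558822}
scene {'fovy': 54.110274457087066, 'cx': 325.0293864551564, 'cy': 237.69817547377974, 'eye': array([892.14375379, 380.64921549, 779.4521476 ]), 'orientation': array([[-0.78333918, -0.51994479,  0.34064225],
       [ 0.62158898, -0.65754447,  0.42574924],
       [ 0.00262133,  0.54524553,  0.8382723 ]])}
side {'fovy': 42.03867212709455, 'cx': 315.34290875213907, 'cy': 241.3058639026633, 'eye': array([ 119.11622349, -560.37261496, 1053.41456667]), 'orientation': array([[ 0.77449677,  0.48265924, -0.40889461],
       [-0.63253607,  0.59833503, -0.4918265 ],
       [ 0.00727137,  0.63955863,  0.76870793]])}
wrist {'fovy': 60.04966527764403, 'cx': 312.17422042217373, 'cy': 248.60587646286552, 'eye': array([170.62963787, 554.11572493, 372.36489357]), 'orientation': array([[ 0.41810738, -0.8650775 , -0.27717711],
       [ 0.90839708,  0.39783834,  0.12860559],
       [-0.00098212, -0.30555782,  0.95217302]])}
```

View pics/scene0.png

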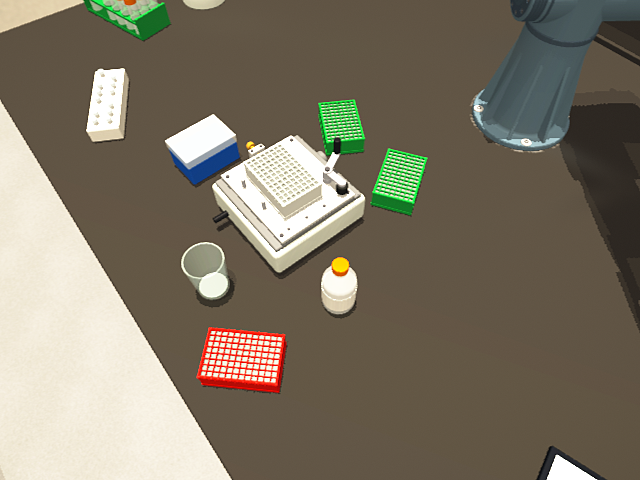

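View pics/side0.png

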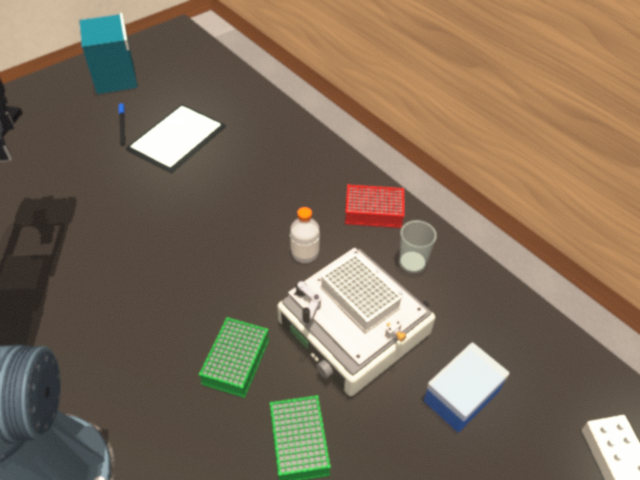

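View pics/wrist0.png

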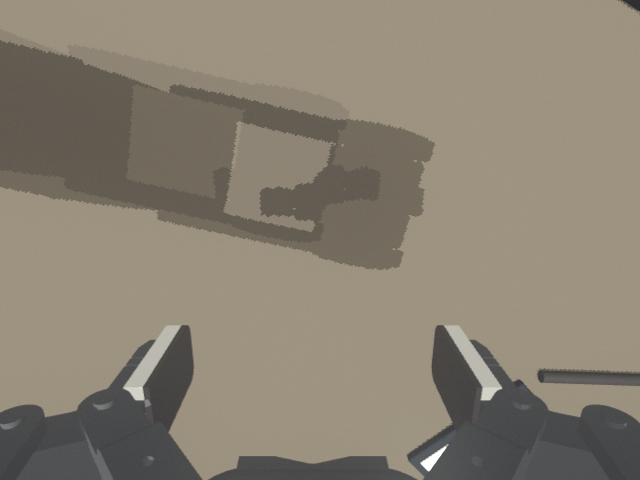

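Scene view: the off-white plate is on the shaker at (284,177). The bottle is at (340,290), the tip box at (203,150) and the beaker at (207,270). The green racks at (342,127) and (400,180) and the red one at (243,360) are look-alikes. Next I'll enlarge the shaker.

Run:
```python
from h import *
import pickle
for n,(x0,y0,w,h,s) in {'scene':(195,120,190,150,4),'side':(265,235,190,160,4)}.items():
    c=pickle.load(open(n+'0.pkl','rb'))
    im=cv2.resize(c['img'][y0:y0+h,x0:x0+w,::-1],None,fx=s,fy=s,interpolation=cv2.INTER_CUBIC)
    cv2.imwrite(f'pics/{n}0c.png',im[:600,:800])
```

```text
(no output)
```

View pics/scene0c.png

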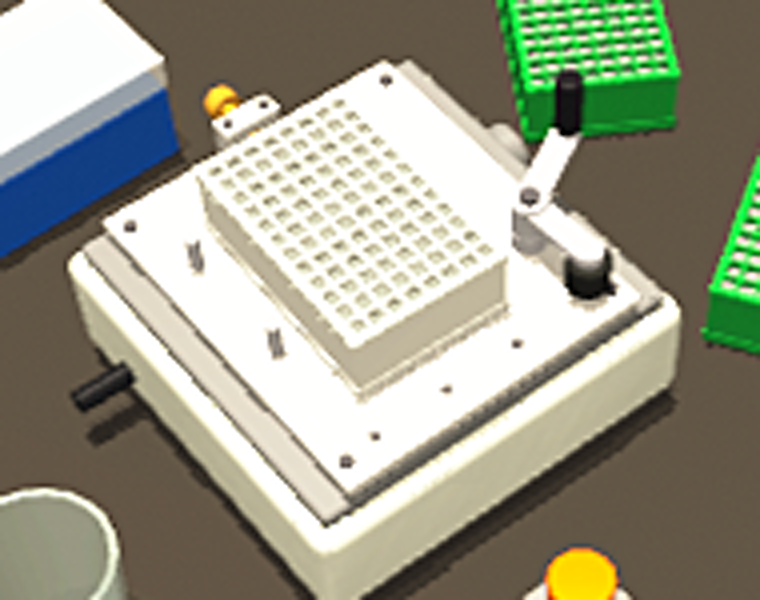

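View pics/side0c.png

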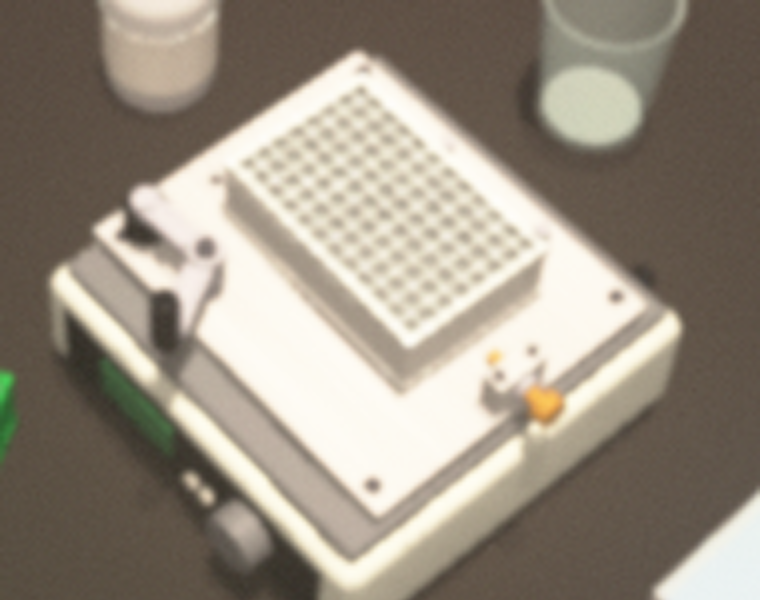

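Run:
```python
from h import *
import pickle
S=pickle.load(open('scene0.pkl','rb'));D=pickle.load(open('side0.pkl','rb'))
sc=lambda u,v:(195+(u+.5)/4-.5,120+(v+.5)/4-.5)
sd=lambda u,v:(265+(u+.5)/4-.5,235+(v+.5)/4-.5)
np.set_printoptions(precision=1,suppress=True)
print('screws scene');A=[plane(S,*sc(*p),95) for p in [(386,80),(129,227),(346,461)]]
for a in A:print(a)
print('depth',[dpt(S,*sc(*p)) for p in[(386,80),(129,227),(346,461),(300,430)]])
print('screws side');B=[plane(D,*sd(*p),95) for p in [(373,485),(615,297),(363,68),(216,179)]]
for a in B:print(a)
print('dowel tops',[plane(S,*sc(*p),117) for p in[(193,243),(273,330)]])
print('dowel feet',[plane(S,*sc(*p),95) for p in[(199,271),(279,357)]])
print('plate');
for P,C,g in (([(200,178),(340,96),(508,258),(357,345)],S,sc),([(228,172),(360,85),(548,240),(407,345)],D,sd)):
  Q=[plane(C,*g(*p),136) for p in P]
  for q in Q:print(q)
  print(np.mean(Q,0),[np.linalg.norm(Q[i]-Q[i-1]) for i in range(4)])
print('grip top',plane(S,*sc(568,75),155),plane(D,*sd(163,295),155))
print('pivot',plane(S,*sc(529,196),128),plane(D,*sd(206,246),128))
print('bottle cap',plane(S,340,263,130),plane(D,305,213,130))
```

```text
screws scene
[ 521.3 -193.5   95. ]
[ 673.8 -191.2   95. ]
[670.4 -19.1  95. ]
depth [array([ 523.5, -190.1,   99. ]), array([ 675.1, -187.9,   99. ]), array([671. , -18.1,  96.7]), array([677.3, -43.9,  96.7])]
screws side
[ 522.9 -193.5   95. ]
[ 674.  -190.7   95. ]
[673.6 -17.2  95. ]
[574.3 -24.   95. ]
dowel tops [array([ 663. , -146.6,  117. ]), array([662.5, -82.7, 117. ])]
dowel feet [array([ 662.4, -148.1,   95. ]), array([661.4, -83.8,  95. ])]
plate
[ 646.1 -161.8  136. ]
[ 566.6 -164.1  136. ]
[565.3 -38.2 136. ]
[645.5 -40.6 136. ]
[ 605.9 -101.1  136. ] [np.float64(121.20846316087456), np.float64(79.60482545452624), np.float64(125.86713221557949), np.float64(80.24520781338455)]
[561.6 -47.3 136. ]
[642.  -47.2 136. ]
[ 648.7 -166.1  136. ]
[ 562.6 -167.4  136. ]
[ 603.7 -107.   136. ] [np.float64(120.11181466607033), np.float64(80.42176284950446), np.float64(119.12974003020445), np.float64(86.12412902911045)]
grip top [486.3 -93.9 155. ] [488.9 -90.9 155. ]
pivot [531.1 -66.2 128. ] [531.4 -68.4 128. ]
bottle cap [639.4 103.3 130. ] [640.8 100.4 130. ]
```

```bash
python3 -m crank '[[85,0,-10,0,-0.149],[85,0,-10,0,-0.149],[85,0,-10,0,-0.149],[85,0,0,0,0]]'; python3 -m crank '[[85,-57,-2,-31.5,0],[85,-57,-2,-31.5,0],[85,-57,-2,-31.5,0],[85,-57,-2,-31.5,0],[85,-57,-2,-31.5,0],[85,-57,-2,-31.5,0],[85,-57,-2,-31.5,0],[85,-57,-2,-31.5,0],[85,-57,-2,-31.5,0],[85,-57,-2,-31.5,0],[85,-57,-2,-31.5,0],[85,0,0,0,0]]'
python3 - <<'E'
from h import *
import pickle,time
c=cam('wrist'); cv2.imwrite('pics/wrist1.png',c['img'][:,:,::-1]); pickle.dump(c,open('wrist1.pkl','wb'))
print(c['eye'],c['orientation'])
E
```

```text
time: 0.65
tcp_pos: [241.4, 522.3, 241.1]
eef_rot: [[-0.013, 0.001, -1.0], [1.0, 0.001, -0.013], [0.001, -1.0, -0.001]]
wrist_force: [1.1, 0.7, -0.2]
width: 85.1
time: 2.15
tcp_pos: [582.9, -78.8, 260.1]
eef_rot: [[-0.006, -0.002, -1.0], [1.0, -0.0, -0.006], [-0.0, -1.0, 0.002]]
wrist_force: [0.6, 0.1, -0.5]
width: 85.5
[505.56469619 -79.68232834 422.79825215] [[-7.16546525e-03 -9.52438731e-01 -3.04645893e-01]
 [ 9.99974314e-01 -6.77415966e-03 -2.34143701e-03]
 [ 1.66355371e-04 -3.04654845e-01  9.52462806e-01]]
```

View pics/wrist1.png

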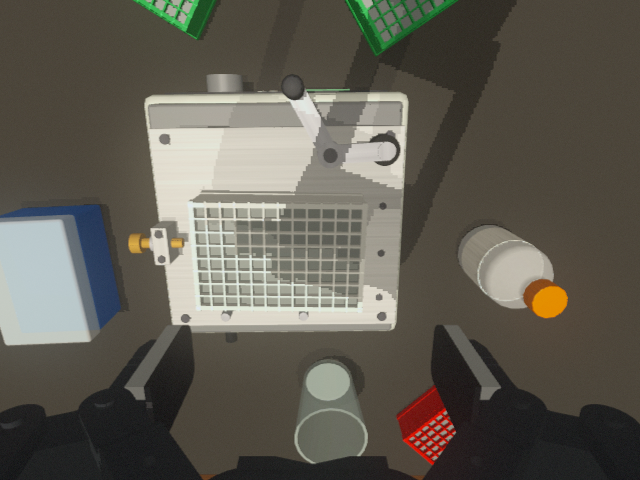

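The wrist view shows the whole shaker. The plate top spans about (193,201) to (366,310), with dowels at (226,316) and (303,316) and the screw tip at (183,243). The clamp pivot is at (330,156), the grip at (293,87) and the roller at (385,150). I'll enlarge it to measure.

Run:
```python
from h import *
import pickle
c=pickle.load(open('wrist1.pkl','rb'))
im=c['img'][:,:,::-1]
cv2.imwrite('pics/w1a.png',cv2.resize(im[185:335,130:330],None,fx=4,fy=4,interpolation=cv2.INTER_CUBIC))
cv2.imwrite('pics/w1b.png',cv2.resize(im[70:220,230:430],None,fx=4,fy=4,interpolation=cv2.INTER_CUBIC))
cv2.imwrite('pics/w1c.png',cv2.resize(im[185:335,230:430],None,fx=4,fy=4,interpolation=cv2.INTER_CUBIC))
```

```text
(no output)
```

View pics/w1a.png

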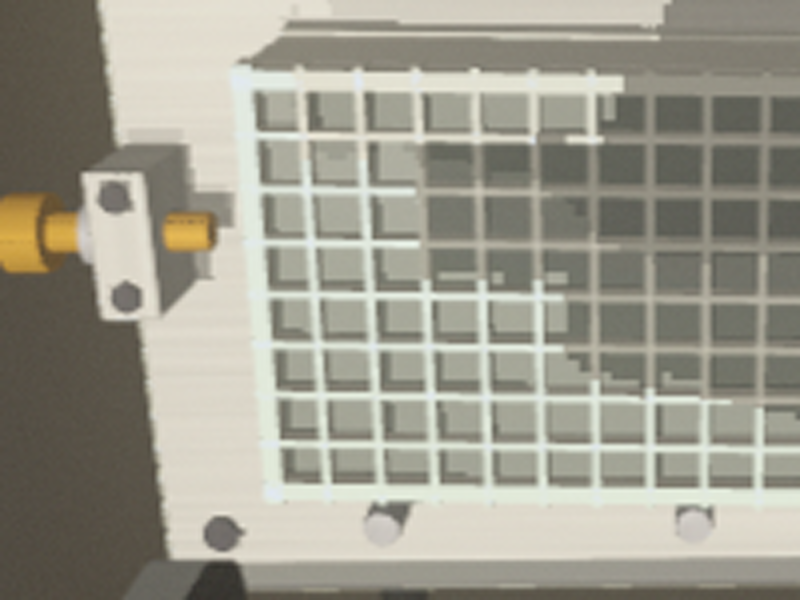

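View pics/w1b.png

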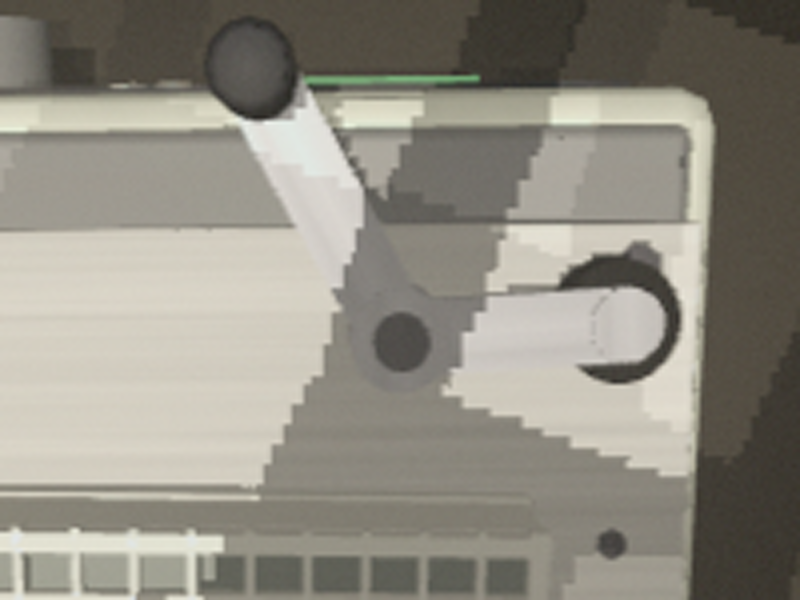

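View pics/w1c.png

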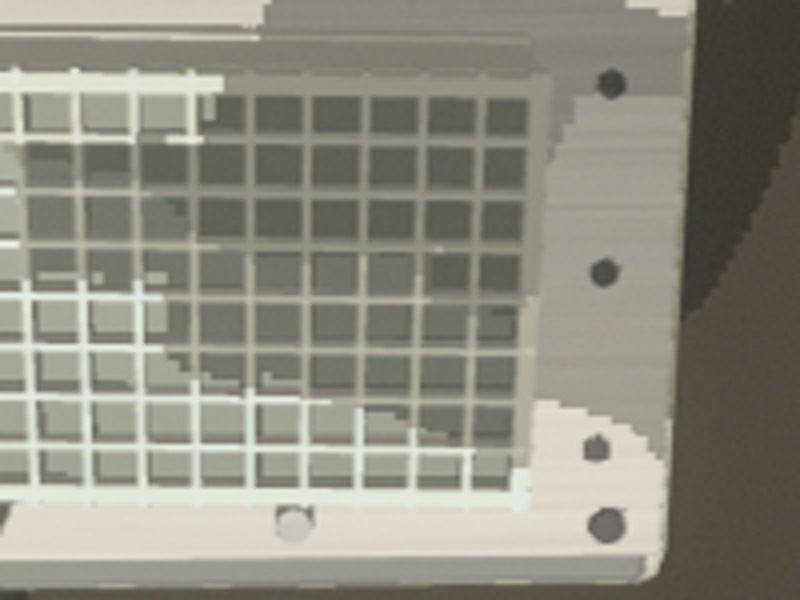

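Run:
```python
from h import *
import pickle
np.set_printoptions(precision=1,suppress=True)
c=pickle.load(open('wrist1.pkl','rb'))
a=lambda u,v:(130+(u+.5)/4-.5,185+(v+.5)/4-.5)
b=lambda u,v:(230+(u+.5)/4-.5,70+(v+.5)/4-.5)
d=lambda u,v:(230+(u+.5)/4-.5,185+(v+.5)/4-.5)
P=np.array([plane(c,*p,136) for p in [a(235,68),a(268,502),d(530,506),d(552,70)]])
print(P,P.mean(0),[np.linalg.norm(P[i]-P[i-1]) for i in range(4)])
for i,j in((0,3),(1,2)): 
  q=P[j]-P[i];print('yaw',-q[0]/q[1])
for i,j in((0,1),(3,2)): 
  q=P[j]-P[i];print('yaw',q[1]/q[0])
dw=[plane(c,*a(382,527),117),plane(c,*a(695,525),117)];q=dw[1]-dw[0]
print('dowels',dw,np.linalg.norm(q),-q[0]/q[1],np.mean(dw,0))
sc=[plane(c,*p,95) for p in [a(221,533),d(607,525)]];q=sc[1]-sc[0]
print('screws',sc,-q[0]/q[1])
print('tip',plane(c,*a(214,231),108),'block',plane(c,*a(152,245),119))
print('grip',plane(c,*b(250,65),155),'pivot',plane(c,*b(402,341),128),'roller arm',plane(c,*b(640,322),128), 'roller',plane(c,*b(620,320),117))
print('depth platform',dpt(c,*a(300,540)),dpt(c,*a(300,130)),'grip',dpt(c,*b(250,65)))
```

```text
[[ 563.4 -165.8  136. ]
 [ 647.1 -166.6  136. ]
 [ 647.   -40.6  136. ]
 [ 562.9  -40.4  136. ]] [ 605.1 -103.3  136. ] [np.float64(125.4446681477832), np.float64(83.685249806815), np.float64(126.00121958651319), np.float64(84.16939034558148)]
yaw 0.004305160269592516
yaw 0.00042038458772143087
yaw -0.0086111225845298
yaw -0.0019353202249393366
dowels [array([ 661.9, -149.5,  117. ]), array([661. , -85.7, 117. ])] 63.8305284606218 0.014156804720658278 [ 661.5 -117.6  117. ]
screws [array([ 674.9, -189.9,   95. ]), array([671.7, -18. ,  95. ])] 0.01835872777044753
tip [ 601.8 -181.2  108. ] block [ 601.3 -189.7  119. ]
grip [488.5 -91.8 155. ] pivot [531.4 -67.  128. ] roller arm [527.8 -25.8 128. ] roller [528.4 -27.4 117. ]
depth platform [ 676.6 -172.8   94.8] [ 574.8 -155.6  134.7] grip [488.5 -91.8 155. ]
```

```bash
python3 -m crank '[[0,-23,0,25,-0.01],[0,-23,0,25,0],[0,0,0,0,0],[0,0,0,0,0],[0,0,0,0,0]]' 20; python3 -m crank '[[0,0,30,0,0],[0,0,30,0,0],[0,0,0,0,0],[0,0,0,0,0]]'
```

```text
time: 2.82
tcp_pos: [533.3, -120.5, 261.7]
eef_rot: [[-0.025, 0.0, -1.0], [1.0, 0.0, -0.025], [0.0, -1.0, -0.0]]
wrist_force: [0.4, 0.3, 0.1]
width: 0.0
time: 3.32
tcp_pos: [533.7, -121.5, 202.8]
eef_rot: [[-0.025, 0.001, -1.0], [1.0, -0.0, -0.025], [-0.001, -1.0, -0.001]]
wrist_force: [-0.2, 0.3, 0.9]
width: -0.2
```

```bash
python3 -m crank '[[0,-4,20,0,0.009],[0,0,10,0,0],[0,0,0,0,0]]'
python3 - <<'E'
from h import *
c=cam('wrist'); cv2.imwrite('pics/w2.png',c['img'][:,:,::-1])
E
```

```text
time: 3.7
tcp_pos: [533.0, -125.4, 171.8]
eef_rot: [[-0.015, -0.0, -1.0], [1.0, 0.0, -0.015], [0.0, -1.0, 0.0]]
wrist_force: [0.0, 0.2, 0.2]
width: 0.1
```

View pics/w2.png

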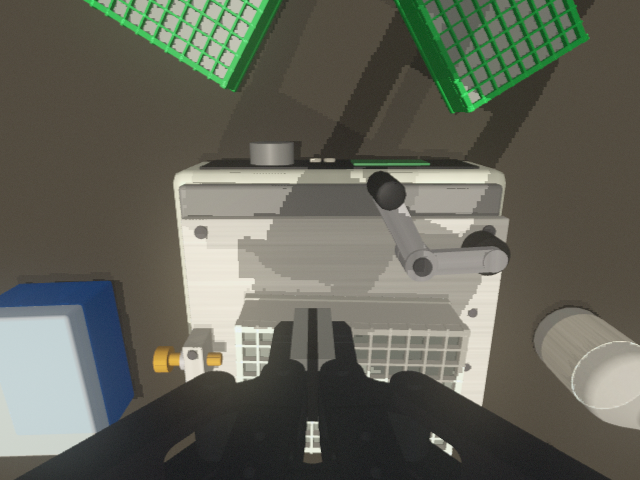

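```bash
python3 -m crank '[[0,0,16,0,0],[0,0,16,0,0],[0,0,15,0,0],[0,0,0,0,0],[0,0,0,0,0]]';python3 -m crank '[[0,0,0,-5,0],[0,0,0,-4,0],[0,0,0,-3,0],[0,0,0,0,0]]'
```

```text
time: 4.38
tcp_pos: [533.2, -125.7, 124.7]
eef_rot: [[-0.015, 0.0, -1.0], [1.0, -0.0, -0.015], [-0.0, -1.0, -0.0]]
wrist_force: [-0.1, -0.3, 0.9]
width: -0.2
time: 4.88
tcp_pos: [545.3, -125.5, 124.8]
eef_rot: [[-0.015, 0.0, -1.0], [1.0, -0.0, -0.015], [-0.0, -1.0, -0.0]]
wrist_force: [-0.9, -0.1, 0.1]
width: 0.2
```

Creep towards contact.

```bash
for i in 1 2 3; do python3 -m crank '[[0,0,0,-1,0],[0,0,0,-1,0],[0,0,0,-1,0],[0,0,0,0,0]]' | egrep 'tcp_pos|force'; done
```

```text
tcp_pos: [548.1, -125.4, 124.7]
wrist_force: [0.8, 0.4, -0.5]
tcp_pos: [551.1, -125.4, 124.7]
wrist_force: [-0.0, 0.4, 0.9]
tcp_pos: [554.1, -125.3, 124.7]
wrist_force: [0.0, 0.5, 0.2]
```

```bash
for i in 1 2 3; do python3 -m crank '[[0,0,0,-1,0],[0,0,0,-1,0]]' | egrep 'tcp_pos|force'; done
python3 - <<'E'
from h import *
c=cam('wrist'); cv2.imwrite('pics/w3.png',c['img'][:,:,::-1])
E
```

```text
tcp_pos: [556.1, -125.3, 124.7]
wrist_force: [0.7, -0.0, -0.5]
tcp_pos: [558.1, -125.2, 124.7]
wrist_force: [0.4, -0.0, -0.2]
tcp_pos: [560.1, -125.2, 124.7]
wrist_force: [0.2, -0.1, -0.2]
```

View pics/w3.png

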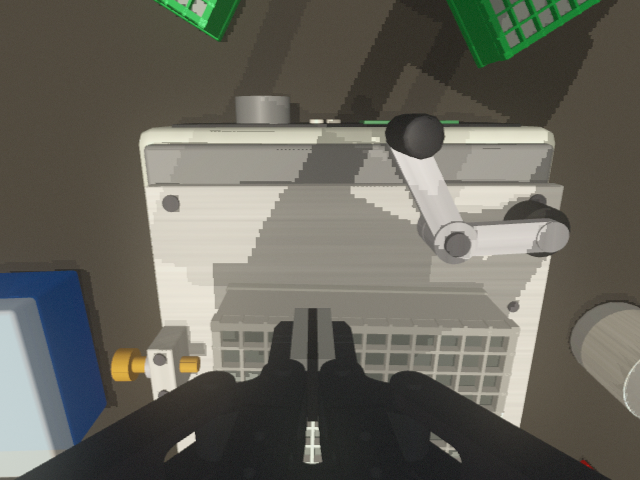

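```bash
cat > edge.py <<'E'
from h import *
import sys
c=cam('wrist'); cv2.imwrite('pics/'+sys.argv[1],c['img'][185:,140:][:240,:420,::-1])
im=c['img']; 
# -x top edge of plate via depth step along columns
for u in list(range(230,275,10))+list(range(370,500,15)):
    col=[dpt(c,u,v) for v in range(250,420) if c['depth'][v,u]>0]
    col=[p for p in col if abs(p[2]-136)<3]
    if col:
        p=min(col,key=lambda p:p[0]); print(u,np.round(p,1))
print(sense()['tcp_pos'])
E
python3 edge.py w4.png
```

```text
230 [ 563.9 -159.3  133.7]
240 [ 562.4 -155.1  133.7]
250 [ 563.5 -151.1  133.2]
260 [ 563.8 -147.   133.3]
270 [ 563.5 -142.7  135.7]
370 [ 563.7 -101.8  134.8]
385 [563.9 -95.8 135.9]
400 [564.  -89.4 134.7]
415 [562.9 -83.4 134.8]
430 [564.2 -77.6 136.5]
445 [564.3 -70.8 134.4]
460 [564.3 -64.6 134.3]
475 [564.  -58.2 133.7]
490 [563.3 -51.9 133.2]
[ 560.11590077 -125.1981102   124.68070725]
```

View pics/w4.png

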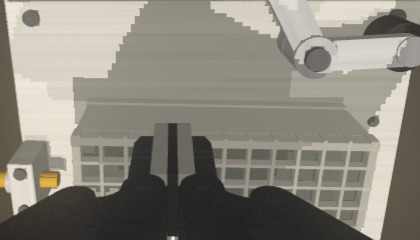

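Run:
```python
from h import *
np.set_printoptions(precision=1,suppress=True)
c=cam('wrist')
for u in(303,321):
  for v in range(300,375,6): print(u,v,dpt(c,u,v))
for v in range(280,330,4): print(380,v,dpt(c,380,v))
```

```text
303 300 [ 563.9 -129.7  112. ]
303 306 [ 563.9 -129.6  118.4]
303 312 [ 550.3 -129.   151.5]
303 318 [ 550.3 -128.9  156.2]
303 324 [ 549.9 -128.8  161.3]
303 330 [ 550.3 -128.8  164.8]
303 336 [ 549.3 -128.6  170.3]
303 342 [ 550.8 -128.6  171.5]
303 348 [ 549.4 -128.5  177.2]
303 354 [ 549.9 -128.4  179.8]
303 360 [ 550.6 -128.4  181.9]
303 366 [ 549.2 -128.3  187.1]
303 372 [ 548.7 -128.2  190.6]
321 300 [ 563.6 -121.4  112.4]
321 306 [ 563.8 -121.5  118.2]
321 312 [ 549.7 -122.6  152.6]
321 318 [ 549.9 -122.6  156.7]
321 324 [ 550.1 -122.7  160.7]
321 330 [ 549.5 -122.8  165.9]
321 336 [ 550.3 -122.9  168.4]
321 342 [ 549.7 -123.   173.3]
321 348 [ 549.9 -123.   176.4]
321 354 [ 549.7 -123.1  180. ]
321 360 [ 550.2 -123.2  182.4]
321 366 [ 549.3 -123.3  186.8]
321 372 [ 548.6 -123.4  190.6]
380 280 [560.2 -91.7  95.1]
380 284 [562.3 -91.6  95.2]
380 288 [563.  -92.1  98.8]
380 292 [563.9 -92.5 101.5]
380 296 [564.4 -93.  105.1]
380 300 [563.9 -93.9 110.7]
380 304 [563.9 -94.6 115. ]
380 308 [563.5 -95.4 120. ]
380 312 [564.2 -95.7 122.5]
380 316 [564.  -96.4 126.8]
380 320 [564.2 -96.9 130.1]
380 324 [565.1 -97.2 132. ]
380 328 [565.5 -97.5 134.6]
```

Run:
```python
from h import *
c=cam('scene'); print(proj(c,[560,-125,105]),proj(c,[560,-125,125]),proj(c,[560,-125,150]))
cv2.imwrite('pics/s5.png',cv2.resize(c['img'][70:220,190:390,::-1],None,fx=4,fy=4,interpolation=cv2.INTER_CUBIC))
c=cam('side'); print(proj(c,[560,-125,105]),proj(c,[560,-125,125]),proj(c,[560,-125,150]))
cv2.imwrite('pics/d5.png',cv2.resize(c['img'][230:380,250:450,::-1],None,fx=4,fy=4,interpolation=cv2.INTER_CUBIC))
```

```text
(np.float64(295.64412846748087), np.float64(165.4392825600943)) (np.float64(295.1104857148508), np.float64(158.21518506453162)) (np.float64(294.4140390777445), np.float64(148.78715782699027))
(np.float64(348.243160718755), np.float64(315.3987604703997)) (np.float64(348.78161013024663), np.float64(309.2167847395675)) (np.float64(349.4760542165189), np.float64(301.2438231277014))
```

View pics/s5.png

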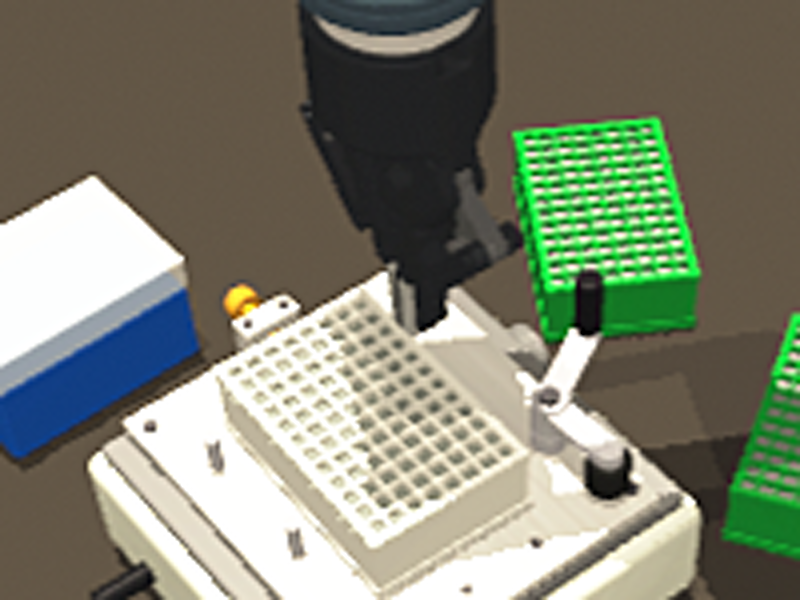

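View pics/d5.png

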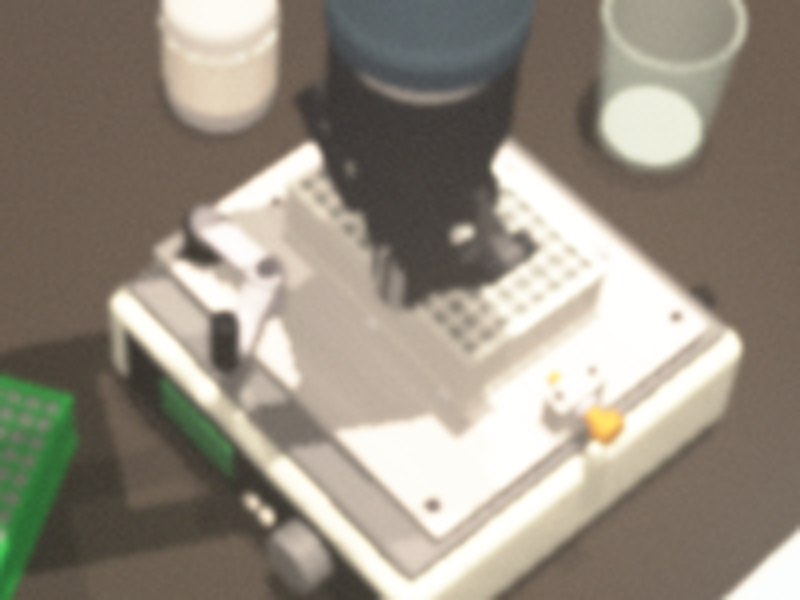

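The closed fingertips show at z≈147 in the wrist depth and in the scene view, with the TCP reported at 124.7. That puts the tips about 22 mm above the TCP, not 19 mm below it as stated, and explains why the plate hasn't been touched yet. I'll back off and go down by the measured tip height.

```bash
python3 -m crank '[[0,0,0,14,0],[0,0,0,14,0],[0,0,0,0,0],[0,0,15,0,0],[0,0,0,0,0]]'
cat > tip.py <<'E'
from h import *
np.set_printoptions(precision=1,suppress=True)
c=cam('wrist')
for u in(303,321):
  pts=[(v,dpt(c,u,v)) for v in range(280,340)]
  k=[(v,p) for v,p in pts if abs(p[0]-(sense()['tcp_pos'][0]-10))<4 and p[2]>98]
  print(u,k[0])
cv2.imwrite('pics/tip.png',c['img'][150:390,170:490,::-1])
c=cam('scene');t=sense()['tcp_pos'];x,y=map(int,proj(c,t))
cv2.imwrite('pics/tips.png',cv2.resize(c['img'][y-70:y+50,x-80:x+80,::-1],None,fx=5,fy=5,interpolation=cv2.INTER_CUBIC))
print(t,'near edge x',t[0]-11,[proj(c,[t[0],t[1],z]) for z in(100,120,140)],x-80,y-70)
E
python3 tip.py
```

```text
time: 8.0
tcp_pos: [531.0, -125.1, 107.9]
eef_rot: [[-0.015, -0.003, -1.0], [1.0, 0.001, -0.015], [0.001, -1.0, 0.003]]
wrist_force: [0.2, 0.3, 0.3]
width: 0.1
303 (308, array([ 520.8, -129. ,  132.4]))
321 (308, array([ 520.7, -122.4,  132.4]))
[ 531.8 -125.5  109. ] near edge x 520.8369609102571 [(np.float64(307.3605918684112), np.float64(160.2255905490726)), (np.float64(307.0557821726164), np.float64(153.01675686079307)), (np.float64(306.73928181146647), np.float64(145.5314357004512))] 227 87
```

View pics/tips.png

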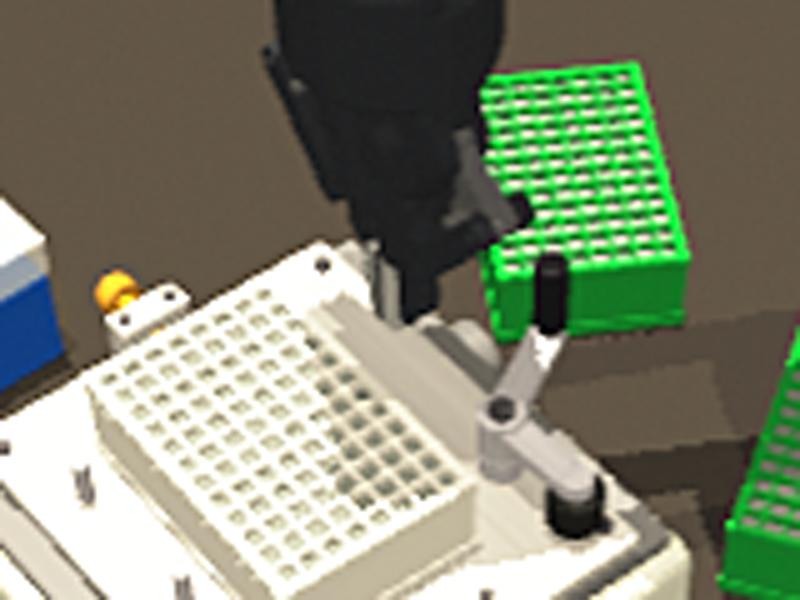

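View pics/tip.png

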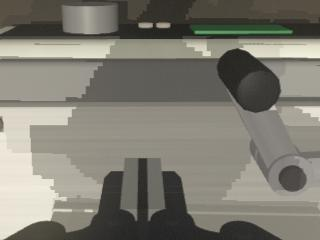

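```bash
python3 -m crank '[[0,0,10,0,0],[0,0,10,0,0],[0,0,5,0,0],[0,0,0,0,0],[0,0,0,0,0]]'; python3 tip.py; python3 edge.py w6.png | head -3
```

```text
time: 8.72
tcp_pos: [532.2, -125.7, 84.9]
eef_rot: [[-0.015, 0.0, -1.0], [1.0, -0.0, -0.015], [-0.0, -1.0, -0.0]]
wrist_force: [0.0, 0.7, 0.5]
width: 0.2
303 (308, array([ 521.9, -129.6,  109.5]))
321 (308, array([ 522.6, -122.9,  107.9]))
[ 532.3 -125.8   85.1] near edge x 521.345737920003 [(np.float64(307.0606825004702), np.float64(160.26023894731463)), (np.float64(306.7502119677066), np.float64(153.05164633118355)), (np.float64(306.42783296217374), np.float64(145.5665594271424))] 227 95
270 [ 525.2 -139.3  135.4]
415 [490.9 -98.3 138.4]
[ 532.32523749 -125.78221209   85.08457775]
```

View pics/tips.png

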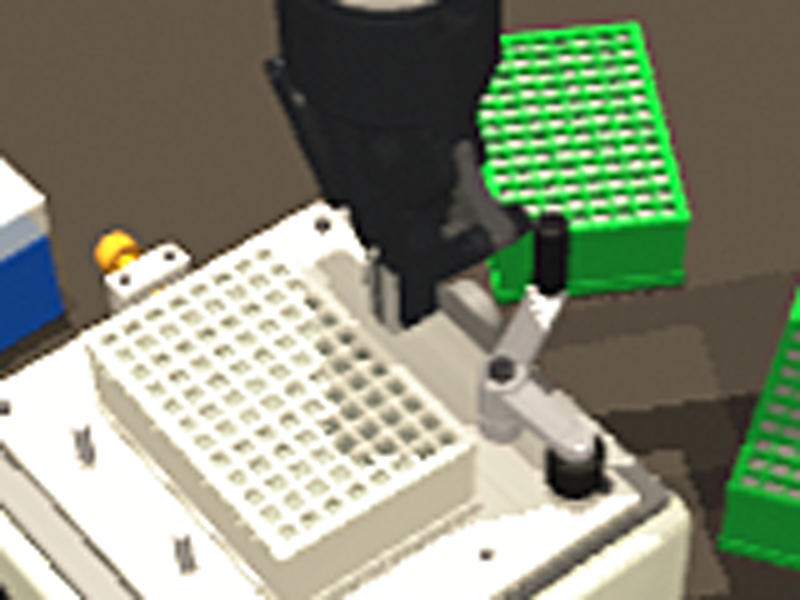

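View pics/tip.png

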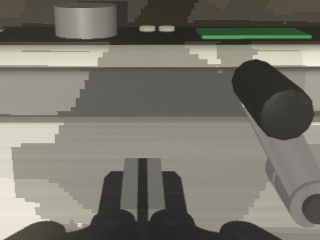

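```bash
python3 -m crank '[[0,0,0,-5,0],[0,0,0,-4,0],[0,0,0,-4,0],[0,0,0,0,0]]' | egrep 'tcp_pos|force'; for i in 1 2 3 4; do python3 -m crank '[[0,0,0,-1,0],[0,0,0,-1,0]]' | egrep 'tcp_pos|force'; done; python3 edge.py w7.png
```

```text
tcp_pos: [545.4, -125.4, 84.7]
wrist_force: [0.3, 0.6, 0.4]
tcp_pos: [547.0, -125.4, 84.6]
wrist_force: [0.5, -0.1, 0.9]
tcp_pos: [549.1, -125.4, 84.7]
wrist_force: [-1.2, -0.3, 0.5]
tcp_pos: [551.1, -125.3, 84.7]
wrist_force: [-1.3, -0.4, 0.7]
tcp_pos: [552.9, -125.3, 84.6]
wrist_force: [-0.5, -1.5, 0.6]
270 [ 545.6 -138.6  137.1]
490 [565.6 -67.7 134.9]
[ 553.1163535  -125.31828536   84.66983482]
```

```bash
for i in 1 2 3 4 5 6; do python3 -m crank '[[0,0,0,-0.5,0],[0,0,0,-0.5,0]]' | egrep 'tcp_pos|force' | tr '\n' ' ';echo; done; python3 edge.py w7.png
```

```text
tcp_pos: [554.0, -125.3, 84.7] wrist_force: [-1.8, -0.2, -0.0] 
tcp_pos: [555.0, -125.2, 84.6] wrist_force: [-0.5, -0.9, -0.5] 
tcp_pos: [556.0, -125.2, 84.7] wrist_force: [-0.9, 0.5, -1.0] 
tcp_pos: [557.1, -125.2, 84.7] wrist_force: [-0.6, 0.4, -0.5] 
tcp_pos: [558.0, -125.2, 84.7] wrist_force: [-0.3, 0.1, -0.7] 
tcp_pos: [559.1, -125.2, 84.7] wrist_force: [-1.5, -0.2, -0.1] 
270 [ 552.3 -138.9  133.4]
475 [569.1 -72.7 134.4]
490 [569.8 -67.9 134.9]
[ 559.14389672 -125.24788969   84.71659256]
```

View pics/w7.png

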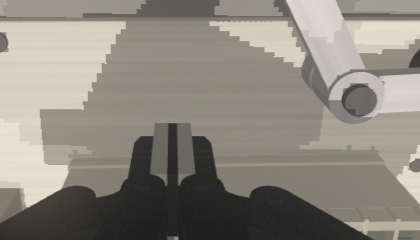

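```bash
for i in 1 2 3 4 5 6; do python3 -m crank '[[0,0,0,-0.5,0]]' | egrep 'tcp_pos|force' | tr '\n' ' ';echo; done
```

```text
tcp_pos: [559.5, -125.2, 84.7] wrist_force: [-0.8, -0.2, -0.8] 
tcp_pos: [560.1, -125.2, 84.7] wrist_force: [-1.2, -0.1, -0.3] 
tcp_pos: [560.6, -125.2, 84.7] wrist_force: [-1.6, -1.0, -1.5] 
tcp_pos: [560.7, -125.1, 84.7] wrist_force: [-3.2, -0.8, 2.0] 
tcp_pos: [560.8, -125.0, 84.7] wrist_force: [-5.6, 0.6, 3.0] 
tcp_pos: [560.8, -124.8, 84.5] wrist_force: [-7.6, 1.9, 4.1]
```

```bash
python3 -m crank '[[0,0,0,-0.3,0]]' | egrep 'tcp_pos|force'
cat > wall.py <<'E'
from h import *
c=cam('wrist'); D=c['depth']
v,u=np.mgrid[150:470:1,150:560:2]; v=v.ravel();u=u.ravel()
F=f(c);d=np.stack([(u-c['cx'])/F,-(v-c['cy'])/F,-np.ones(len(u))],1)@np.array(c['orientation']).T
p=np.array(c['eye'])+d*D[v,u][:,None]
m=(p[:,2]>100)&(p[:,2]<130)&(p[:,0]>555)&(p[:,0]<590)&(p[:,1]>-190)&(p[:,1]<-45)
q=p[m]
for it in range(4):
    k=np.polyfit(q[:,1],q[:,0],1);r=q[:,0]-np.polyval(k,q[:,1]);q=q[abs(r)<1.5]
print('wall n',len(q),'yaw',-k[0],'x at y=-117',np.polyval(k,-117.),'y range',q[:,1].min(),q[:,1].max(),'std',r.std())
E
python3 wall.py
```

```text
tcp_pos: [560.8, -124.8, 84.4]
wrist_force: [-9.4, 0.2, 3.5]
wall n 3582 yaw 0.028261956650443842 x at y=-117 573.1559605023652 y range -166.02218715656198 -45.01602881207485 std 0.4211803027318996
```

```bash
python3 -m crank '[[0,0,0,3,0],[0,0,0,5,0],[0,0,0,20,0],[0,0,-40,0,0],[0,0,-50,0,0],[0,0,0,0,0],[0,0,0,0,0]]'; python3 wall.py
python3 - <<'E'
from h import *
print(sense()['joints'])
c=cam('wrist'); cv2.imwrite('pics/w8.png',c['img'][:,:,::-1])
E
```

```text
time: 13.78
tcp_pos: [534.1, -125.5, 174.5]
eef_rot: [[-0.015, 0.0, -1.0], [1.0, -0.0, -0.015], [-0.0, -1.0, -0.0]]
wrist_force: [-0.8, 0.4, -0.9]
width: -0.3
wall n 1841 yaw 0.031470711918811116 x at y=-117 573.3248735061993 y range -165.80249866239132 -45.00922369859798 std 0.3814956886327808
[-4.47236832e-01  1.58480583e-01  1.71051833e+00  5.48461912e-05
  1.27404266e+00 -2.03319446e+00]
```

View pics/w8.png

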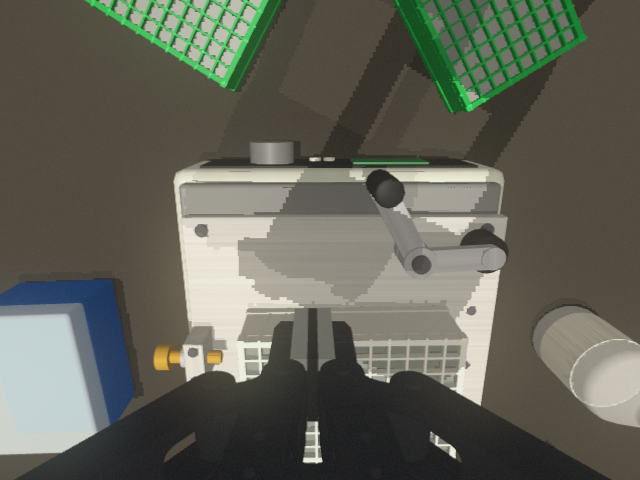

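```bash
python3 -m crank '[[0,45,0,-25,0],[0,45,0,-25,0],[0,25,0,-25,0.1745],[0,0,0,0,0.1745],[0,0,0,0,0.1745],[0,0,0,0,0.1745],[0,0,0,0,0.1745],[0,0,0,0,0.1745],[0,0,0,0,0.1745],[0,0,0,0,0.1745],[0,0,0,0,0.1745],[0,0,0,0,0]]'
python3 - <<'E'
from h import *
print(sense()['joints'])
c=cam('wrist'); cv2.imwrite('pics/w9.png',c['img'][:,:,::-1])
E
```

```text
time: 15.38
tcp_pos: [606.7, -9.3, 173.0]
eef_rot: [[1.0, -0.003, -0.017], [0.017, 0.001, 1.0], [-0.003, -1.0, 0.001]]
wrist_force: [-0.2, -0.6, -1.1]
width: -0.2
[-2.10729174e-01  2.86446857e-01  1.55749111e+00  6.60781749e-06
  1.30038632e+00 -2.27742130e-01]
```

View pics/w9.png

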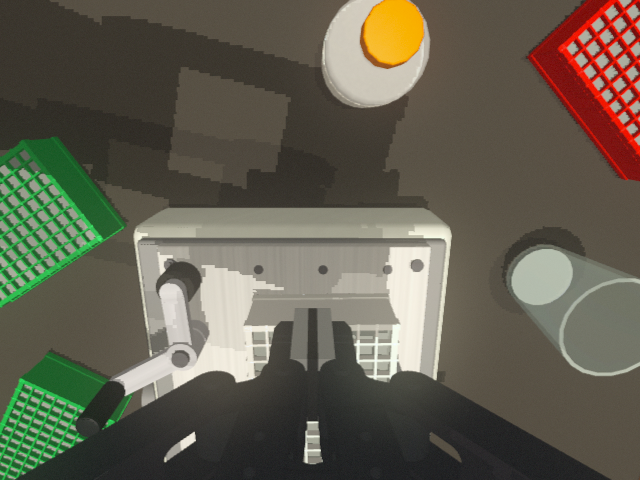

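```bash
python3 -m crank '[[0,0,30,0,0],[0,0,30,0,0],[0,0,27,0,0],[0,0,0,0,0],[0,0,0,0,0]]'
cat > endw.py <<'E'
from h import *
c=cam('wrist'); D=c['depth']
v,u=np.mgrid[150:470:1,150:560:2]; v=v.ravel();u=u.ravel()
F=f(c);d=np.stack([(u-c['cx'])/F,-(v-c['cy'])/F,-np.ones(len(u))],1)@np.array(c['orientation']).T
p=np.array(c['eye'])+d*D[v,u][:,None]
t=sense()['tcp_pos']
m=(p[:,2]>100)&(p[:,2]<130)&(p[:,1]>-75)&(p[:,1]<-25)&(p[:,0]>560)&(p[:,0]<665)&(abs(p[:,0]-t[0])>16)
q=p[m]
if len(q)>50:
  for it in range(4):
    k=np.polyfit(q[:,0],q[:,1],1);r=q[:,1]-np.polyval(k,q[:,0]);q=q[abs(r)<1.5]
  print('end n',len(q),'yaw',k[0],'y at x=610',np.polyval(k,610.),'x range',q[:,0].min(),q[:,0].max(),'std',r.std())
print('fwd tip y',t[1]-11, t)
cv2.imwrite('pics/endw.png',c['img'][:,:,::-1])
E
python3 endw.py
```

```text
time: 16.05
tcp_pos: [608.1, -9.6, 88.5]
eef_rot: [[1.0, 0.001, -0.017], [0.017, -0.0, 1.0], [0.001, -1.0, -0.0]]
wrist_force: [0.7, -0.6, -0.3]
width: -0.1
fwd tip y -20.651159078646884 [608.56803625  -9.65115908  89.08992845]
```

View pics/endw.png

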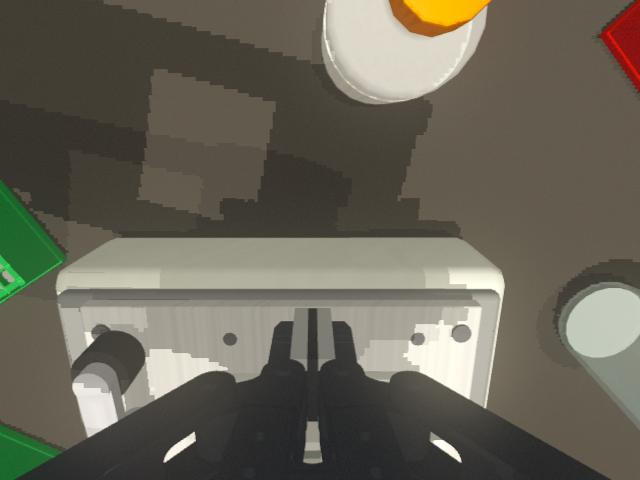

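```bash
python3 -m crank '[[0,0,3,-5,0],[0,0,0,-5,0],[0,0,0,-3,0],[0,0,0,0,0]]'|egrep 'tcp_pos|force'; for i in 1 2 3 4 5; do python3 -m crank '[[0,0,0,-1,0],[0,0,0,-1,0]]' | egrep 'tcp_pos|force' | tr '\n' ' ';echo; done; python3 endw.py
```

```text
tcp_pos: [607.9, -22.9, 84.9]
wrist_force: [0.2, -0.1, -0.5]
tcp_pos: [607.8, -24.4, 84.7] wrist_force: [-0.4, -0.0, -0.1] 
tcp_pos: [607.8, -26.5, 84.7] wrist_force: [-0.6, 0.8, 0.3] 
tcp_pos: [607.8, -28.3, 84.7] wrist_force: [0.3, 0.5, -0.6] 
tcp_pos: [607.9, -30.5, 84.7] wrist_force: [0.1, 1.5, -0.2] 
tcp_pos: [607.9, -32.5, 84.7] wrist_force: [-1.2, 0.4, 0.2] 
end n 1718 yaw 0.02972997159874654 y at x=610 -44.853660506290026 x range 571.0524516061578 655.5813119808329 std 0.44705550159446716
fwd tip y -43.65073816391008 [607.90625881 -32.65073816  84.67602699]
```

```bash
for i in 1 2 3 4; do python3 -m crank '[[0,0,0,-1,0],[0,0,0,-1,0]]' | egrep 'tcp_pos|force' | tr '\n' ' ';echo; done; python3 endw.py;for i in 1 2 3 ; do python3 -m crank '[[0,0,0,-0.5,0]]' | egrep 'tcp_pos|force' | tr '\n' ' ';echo; done
```

```text
tcp_pos: [607.9, -34.5, 84.7] wrist_force: [0.3, 1.5, -0.2] 
tcp_pos: [608.0, -36.6, 84.7] wrist_force: [0.4, 1.2, -0.1] 
tcp_pos: [608.0, -38.5, 84.7] wrist_force: [0.2, 0.1, -0.1] 
tcp_pos: [608.0, -40.5, 84.7] wrist_force: [-0.1, 1.8, 0.1] 
end n 1697 yaw 0.02849903849091057 y at x=610 -52.89463409859226 x range 571.2396377662052 655.8700431915793 std 0.43097376147229915
fwd tip y -51.65808483181222 [608.06067037 -40.65808483  84.70771458]
tcp_pos: [608.0, -41.0, 84.7] wrist_force: [0.4, 0.8, 0.1] 
tcp_pos: [608.1, -41.5, 84.7] wrist_force: [-0.1, 1.4, 0.1] 
tcp_pos: [608.1, -42.0, 84.7] wrist_force: [-0.9, 0.8, 0.5]
```

```bash
for i in 1 2 3 4 5 6; do python3 -m crank '[[0,0,0,-0.4,0]]' | egrep 'tcp_pos|force' | tr '\n' ' ';echo; done; python3 endw.py
```

```text
tcp_pos: [608.1, -42.3, 84.7] wrist_force: [0.4, 1.4, 0.6] 
tcp_pos: [608.0, -42.3, 84.6] wrist_force: [-0.7, 3.3, 0.1] 
tcp_pos: [608.1, -42.4, 84.7] wrist_force: [0.2, 6.2, -0.4] 
tcp_pos: [608.1, -42.4, 84.7] wrist_force: [0.2, 7.6, 0.5] 
tcp_pos: [608.1, -42.4, 84.7] wrist_force: [0.8, 10.2, 1.1] 
tcp_pos: [608.1, -42.4, 84.7] wrist_force: [1.1, 9.5, 0.7] 
end n 1723 yaw 0.027892977550310616 y at x=610 -54.734808568673586 x range 571.2803766268626 655.9214343294336 std 0.44975763386737555
fwd tip y -53.40639184119091 [608.12328854 -42.40639184  84.70335947]
```

```bash
python3 -m crank '[[0,0,0,3,0],[0,0,0,5,0],[0,0,0,12,0],[0,0,-40,0,0],[0,0,-50,0,0],[0,0,0,0,0]]'|egrep 'time|tcp_pos|force'
python3 - <<'E'
from h import *
np.set_printoptions(precision=1,suppress=True)
c=cam('wrist');t=sense()['tcp_pos'];print(t)
tipz=t[2]+22
for u,v in[(275,325),(282,322),(275,340),(270,360),(262,375),(235,372),(215,380),(180,390),(140,410),(100,435)]:
  p=dpt(c,u,v);print(u,v,'dx',p[0]-t[0],'dy',p[1]-t[1],'above tip',p[2]-tipz)
cv2.imwrite('pics/w10.png',c['img'][:,:,::-1])
E
```

```text
time: 20.88
tcp_pos: [611.0, -24.5, 180.0]
wrist_force: [-0.6, -0.0, 0.1]
[609.3 -24.2 177.2]
275 325 dx -17.49334964267223 dy -36.771355855113725 above tip -68.9781781890888
282 322 dx -8.720566742303504 dy 5.965155171096569 above tip 7.789517505460736
275 340 dx -10.281639845929476 dy 6.117392847583915 above tip 20.724513168174923
270 360 dx -10.818020215770389 dy 6.776320229908777 above tip 33.59669926539431
262 375 dx -11.640996044312146 dy 11.4408960495699 above tip 47.92846214694788
235 372 dx -48.30966264200515 dy -92.34481202737379 above tip -104.03774048186696
215 380 dx -23.029970074168318 dy 13.20672319389881 above tip 52.76825072734283
180 390 dx -31.703995863663863 dy 11.037439356115101 above tip 54.005067035241694
140 410 dx -39.17899356793498 dy 10.49898888012433 above tip 60.89377999296158
100 435 dx -45.35788947926187 dy 9.582120846304733 above tip 68.00658122692721
```

View pics/w10.png

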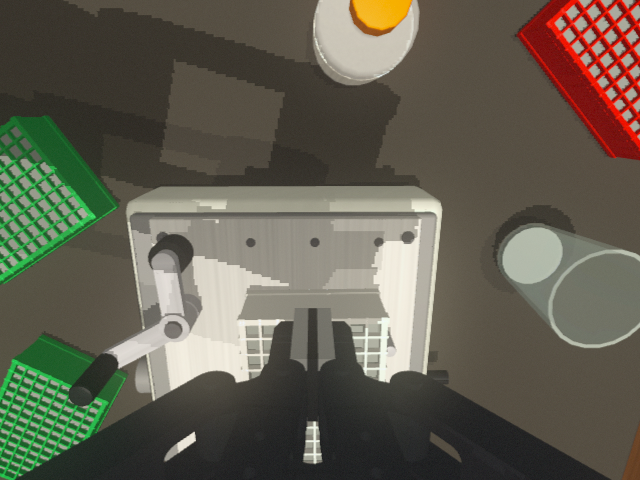

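```bash
python3 -m crank '[[0,-25,0,-25,-0.1745],[0,-37,0,-26,0],[0,-12,0,-27,0],[0,0,0,0,-0.1745],[0,0,0,0,-0.1745],[0,0,0,0,-0.1745],[0,0,0,0,-0.1745],[0,0,0,0,-0.1745],[0,0,0,0,-0.1745],[0,0,0,0,-0.1745],[0,0,0,0,-0.1745],[0,0,0,0,0]]'|egrep 'time|tcp_pos|rot'; python3 wall.py
```

```text
time: 22.42
tcp_pos: [544.2, -110.5, 173.1]
eef_rot: [[-0.014, -0.003, -1.0], [1.0, 0.001, -0.014], [0.001, -1.0, 0.003]]
wall n 2372 yaw 0.02745716056740953 x at y=-117 572.9370932662314 y range -181.93202714891385 -54.78739441001367 std 0.370229344536034
```

```bash
python3 -m crank '[[0,9,0,9,0],[0,0,0,0,0],[0,0,30,0,0],[0,0,30,0,0],[0,0,29,0,0],[0,0,0,0,0],[0,0,0,0,0]]'|egrep 'time|tcp_pos|force'; python3 -m crank '[[0,0,0,-5,0],[0,0,0,-5,0],[0,0,0,-5,0],[0,0,0,-3,0],[0,0,0,0,0]]'|egrep 'time|tcp_pos|force'
```

```text
time: 23.35
tcp_pos: [536.7, -102.5, 86.9]
wrist_force: [-0.0, -1.7, 0.5]
time: 23.98
tcp_pos: [554.1, -101.9, 85.6]
wrist_force: [0.3, -0.4, 0.4]
```

```bash
for i in 1 2 3 4; do python3 -m crank '[[0,0,0,-1,0]]' | egrep 'tcp_pos|force' | tr '\n' ' ';echo; done;  for i in 1 2 3 ; do python3 -m crank '[[0,0,0,-0.5,0]]' | egrep 'tcp_pos|force' | tr '\n' ' ';echo; done
```

```text
tcp_pos: [554.8, -101.8, 85.6] wrist_force: [0.3, 0.4, -0.5] 
tcp_pos: [555.9, -101.9, 85.7] wrist_force: [0.6, 0.2, 0.5] 
tcp_pos: [556.9, -101.9, 85.7] wrist_force: [-0.2, -0.3, 0.8] 
tcp_pos: [558.0, -101.9, 85.7] wrist_force: [-0.1, -0.6, -0.8] 
tcp_pos: [558.5, -101.9, 85.7] wrist_force: [-0.2, 0.2, 0.9] 
tcp_pos: [559.0, -101.8, 85.7] wrist_force: [0.4, -0.9, 0.7] 
tcp_pos: [559.5, -101.8, 85.7] wrist_force: [0.1, 0.1, -0.6]
```

```bash
for i in 1 2 3 4 5 6 7; do python3 -m crank '[[0,0,0,-0.4,0]]' | egrep 'tcp_pos|force' | tr '\n' ' ';echo; done; python3 wall.py
```

```text
tcp_pos: [559.8, -101.8, 85.7] wrist_force: [-1.4, -0.0, 0.6] 
tcp_pos: [560.0, -101.8, 85.6] wrist_force: [-1.0, 0.7, 0.6] 
tcp_pos: [560.5, -101.7, 85.6] wrist_force: [-1.7, 0.7, 0.6] 
tcp_pos: [560.7, -101.6, 85.6] wrist_force: [-3.4, 1.0, 1.4] 
tcp_pos: [560.8, -101.6, 85.5] wrist_force: [-4.1, 1.0, 2.4] 
tcp_pos: [560.8, -101.6, 85.5] wrist_force: [-8.0, 0.7, 4.1] 
tcp_pos: [560.8, -101.6, 85.4] wrist_force: [-9.1, 0.4, 5.2] 
wall n 2946 yaw 0.019193565511288684 x at y=-117 573.7916860587363 y range -167.3752790375852 -54.830744813399576 std 0.4248174909080167
```

The yaw went from 0.027 to 0.019, which matches the dowels (0.016), so the plate is flush on both. Next I'll press the end again, in line with the screw.

```bash
python3 -m crank '[[0,0,0,3,0],[0,0,0,5,0],[0,0,0,18,0],[0,0,-45,0,0],[0,0,-45,0,0],[0,0,0,0,0]]'|egrep 'tcp_pos|force'; python3 -m crank '[[0,31,0,-22,0],[0,30,0,-25,0],[0,25,0,-25,0.1745],[0,0,0,0,0.1745],[0,0,0,0,0.1745],[0,0,0,0,0.1745],[0,0,0,0,0.1745],[0,0,0,0,0.1745],[0,0,0,0,0.1745],[0,0,0,0,0.1745],[0,0,0,0,0.1745],[0,0,0,0,0]]'|egrep 'time|tcp_pos|rot'; python3 endw.py
```

```text
tcp_pos: [539.1, -103.4, 180.3]
wrist_force: [-0.1, -0.2, -0.5]
time: 28.02
tcp_pos: [606.4, -15.0, 174.5]
eef_rot: [[1.0, -0.001, -0.017], [0.017, 0.0, 1.0], [-0.001, -1.0, 0.0]]
end n 902 yaw 0.019042514795082285 y at x=610 -54.6457401647093 x range 572.610867828266 656.9038892850668 std 0.3531656804820632
fwd tip y -26.046370746627645 [606.43931573 -15.04637075 174.69214898]
```

```bash
python3 -m crank '[[0,-3,30,0,0],[0,0,30,0,0],[0,0,29,0,0],[0,0,0,0,0],[0,0,0,-8,0],[0,0,0,-8,0],[0,0,0,-6,0],[0,0,0,0,0]]'|egrep 'time|tcp_pos|force';  for i in 1 2 3 4; do python3 -m crank '[[0,0,0,-1,0]]' | egrep 'tcp_pos|force' | tr '\n' ' ';echo; done
```

```text
time: 29.08
tcp_pos: [604.7, -38.0, 87.4]
wrist_force: [0.5, 0.5, -1.0]
tcp_pos: [604.3, -38.2, 86.9] wrist_force: [-0.5, -0.6, -0.2] 
tcp_pos: [604.3, -39.0, 86.7] wrist_force: [-0.1, -0.2, 0.1] 
tcp_pos: [604.3, -40.0, 86.6] wrist_force: [0.4, 0.4, -0.3] 
tcp_pos: [604.3, -41.1, 86.7] wrist_force: [0.2, -0.9, 0.1]
```

```bash
for i in 1 2 3 4 5 6 7; do python3 -m crank '[[0,0,0,-0.4,0]]' | egrep 'tcp_pos|force' | tr '\n' ' ';echo; done; python3 -m crank '[[0,0,0,0,0],[0,0,0,0,0]]' | egrep 'tcp_pos|force';python3 endw.py
```

```text
tcp_pos: [604.3, -41.6, 86.7] wrist_force: [1.2, -0.5, 0.7] 
tcp_pos: [604.4, -41.9, 86.7] wrist_force: [-0.7, -0.9, -0.3] 
tcp_pos: [604.4, -42.3, 86.7] wrist_force: [-0.2, 0.7, 0.4] 
tcp_pos: [604.3, -42.5, 86.7] wrist_force: [1.0, 2.6, -0.4] 
tcp_pos: [604.3, -42.5, 86.7] wrist_force: [0.2, 5.0, 0.5] 
tcp_pos: [604.3, -42.5, 86.7] wrist_force: [0.5, 6.7, 0.5] 
tcp_pos: [604.3, -42.5, 86.7] wrist_force: [1.1, 8.0, 1.4] 
tcp_pos: [604.3, -42.6, 86.7]
wrist_force: [-0.5, 6.4, 1.2]
end n 1982 yaw 0.01900945236273457 y at x=610 -54.81250977121533 x range 572.8303142895246 657.2222842572314 std 0.4159403098933615
fwd tip y -53.55692201175232 [604.33649002 -42.55692201  86.70177485]
```

Pressed at about 7 N with yaw 0.019 and the clamp still open, so the on-the-way condition should be met. Now I'll retreat and go round behind the clamp grip.

```bash
python3 -m crank '[[0,0,0,3,0],[0,0,0,5,0],[0,0,0,12,0],[0,0,-45,0,0],[0,0,-45,0,0],[0,0,0,0,0],[0,-40,0,-38,0],[0,-40,0,-38,0],[0,-40,0,-38,0],[0,0,0,0,0],[0,0,0,0,0]]'|egrep 'time|tcp_pos|force'
python3 - <<'E'
from h import *
c=cam('wrist'); cv2.imwrite('pics/w11.png',c['img'][:,:,::-1])
np.set_printoptions(precision=1,suppress=True)
c2=cam('scene'); cv2.imwrite('pics/s11.png',cv2.resize(c2['img'][110:260,190:390,::-1],None,fx=4,fy=4,interpolation=cv2.INTER_CUBIC))
E
```

```text
time: 32.12
tcp_pos: [485.8, -139.5, 176.3]
wrist_force: [0.4, 0.0, -0.3]
```

View pics/w11.png

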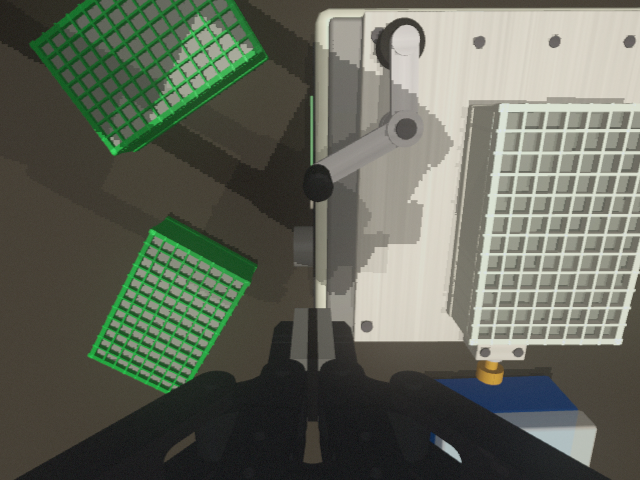

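View pics/s11.png

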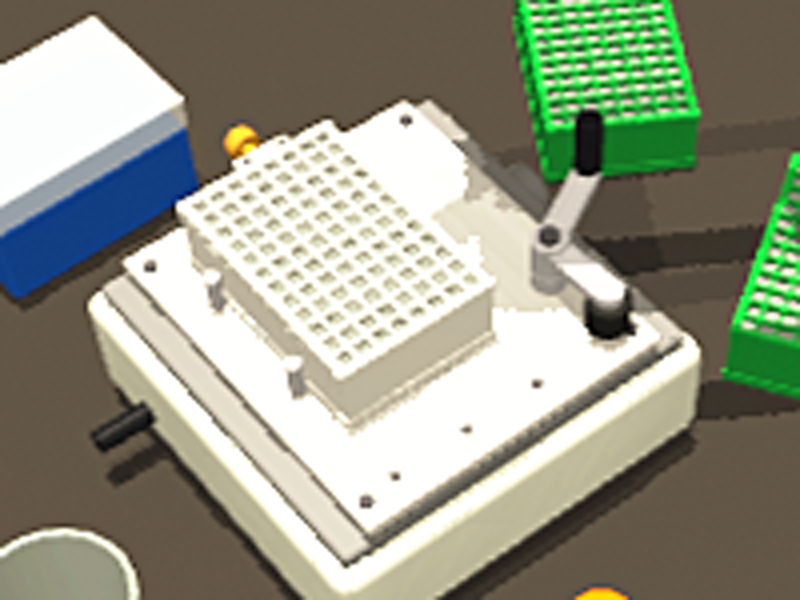

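```bash
python3 -m crank '[[0,0,30,0,0],[0,0,30,0,0],[0,0,10,0,0],[0,0,0,0,0],[0,0,0,8,0],[0,0,0,8,0],[0,0,0,6,0],[0,0,0,0,0]]'|egrep 'time|tcp_pos|force';  for i in 1 2 3 4; do python3 -m crank '[[0,0,0,2,0]]' | egrep 'tcp_pos|force' | tr '\n' ' ';echo; done
```

```text
time: 33.22
tcp_pos: [485.6, -117.2, 107.0]
wrist_force: [0.1, -0.1, -0.8]
tcp_pos: [485.6, -115.9, 106.9] wrist_force: [1.1, -0.5, -0.3] 
tcp_pos: [485.5, -113.8, 106.7] wrist_force: [-0.3, -0.4, 0.2] 
tcp_pos: [485.4, -111.8, 106.7] wrist_force: [0.0, 0.1, -1.1] 
tcp_pos: [485.4, -109.7, 106.6] wrist_force: [0.8, 0.8, -0.6]
```

```bash
for i in 1 2 3 4 5; do python3 -m crank '[[0,0,0,2,0],[0,0,0,2,0],[0,0,0,2,0]]' | egrep 'tcp_pos|force' | tr '\n' ' ';echo; done
python3 - <<'E'
from h import *
c=cam('wrist'); cv2.imwrite('pics/w12.png',c['img'][:,:,::-1])
E
```

```text
tcp_pos: [484.0, -105.1, 106.4] wrist_force: [-5.1, -6.5, -0.7] 
tcp_pos: [484.2, -98.7, 106.4] wrist_force: [-4.1, -5.5, -0.3] 
tcp_pos: [484.5, -92.5, 106.6] wrist_force: [-2.7, -3.9, 1.6] 
tcp_pos: [484.8, -85.9, 106.7] wrist_force: [-2.7, -3.7, 1.2] 
tcp_pos: [484.9, -79.6, 106.7] wrist_force: [-2.7, -3.6, 0.1]
```

View pics/w12.png

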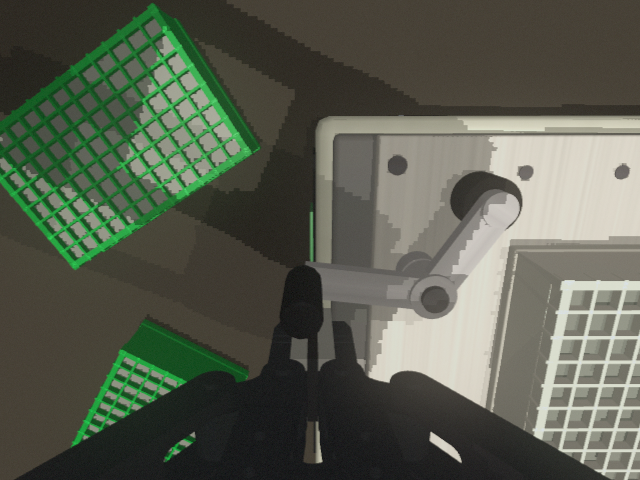

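The lever is turning: the pin is at (302,300) against the fingers and the roller at (487,203) is swinging towards the corner. I'll keep pushing.

```bash
for i in 1 2; do python3 -m crank '[[0,0,0,2,0],[0,0,0,2,0],[0,0,0,2,0]]' | egrep 'tcp_pos|force' | tr '\n' ' ';echo; done;  for i in 1 2 3 4 5 6; do python3 -m crank '[[0,0,0,0.8,0]]' | egrep 'tcp_pos|force' | tr '\n' ' ';echo; done
python3 - <<'E'
from h import *
c=cam('wrist'); cv2.imwrite('pics/w13.png',c['img'][:,:,::-1])
E
```

```text
tcp_pos: [485.0, -73.7, 106.7] wrist_force: [0.5, -3.5, -0.4] 
tcp_pos: [485.4, -67.9, 106.9] wrist_force: [2.5, -4.2, -2.4] 
tcp_pos: [485.3, -67.1, 107.0] wrist_force: [2.7, -3.8, -1.8] 
tcp_pos: [485.3, -66.4, 107.0] wrist_force: [2.8, -3.9, -2.3] 
tcp_pos: [485.3, -65.7, 107.1] wrist_force: [3.8, -3.8, -1.9] 
tcp_pos: [485.3, -64.9, 107.1] wrist_force: [3.2, -4.3, -1.4] 
tcp_pos: [485.4, -64.1, 107.1] wrist_force: [3.6, -3.9, -1.1] 
tcp_pos: [485.4, -63.4, 107.2] wrist_force: [3.2, -4.0, -1.4]
```

View pics/w13.png

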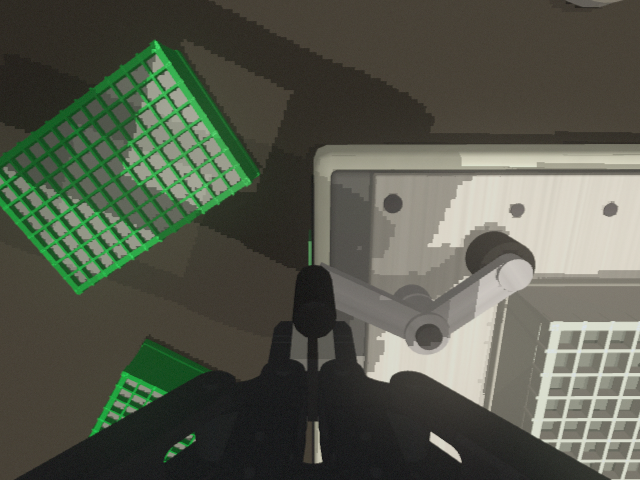

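```bash
for i in 1 2 3 4 5 6 7 8; do python3 -m crank '[[0,0,0,0.6,0]]' | egrep 'tcp_pos|force' | tr '\n' ' ';echo; done
```

```text
tcp_pos: [485.5, -62.8, 107.2] wrist_force: [4.3, -5.0, -1.3] 
tcp_pos: [485.6, -62.3, 107.3] wrist_force: [3.7, -5.9, -0.4] 
tcp_pos: [485.6, -61.7, 107.3] wrist_force: [4.1, -5.2, -1.6] 
tcp_pos: [485.7, -61.2, 107.3] wrist_force: [3.5, -5.1, -0.3] 
tcp_pos: [485.8, -60.6, 107.4] wrist_force: [4.9, -5.5, -1.1] 
tcp_pos: [485.8, -60.1, 107.4] wrist_force: [4.9, -4.8, -0.6] 
tcp_pos: [485.9, -59.5, 107.5] wrist_force: [3.6, -5.7, -1.4] 
tcp_pos: [485.9, -59.0, 107.5] wrist_force: [6.1, -6.5, -0.5]
```

```bash
for i in 1 2 3; do python3 -m crank '[[0,0,0,0.5,0]]' | egrep 'tcp_pos|force' | tr '\n' ' ';echo; done;python3 - <<'E'
from h import *
c=cam('wrist'); cv2.imwrite('pics/w14.png',cv2.resize(c['img'][200:400,350:620,::-1],None,fx=3,fy=3)[:600,:800])
c=cam('scene'); cv2.imwrite('pics/s14.png',cv2.resize(c['img'][110:260,190:390,::-1],None,fx=4,fy=4,interpolation=cv2.INTER_CUBIC))
E
```

```text
tcp_pos: [486.0, -58.5, 107.5] wrist_force: [4.3, -5.9, -0.5] 
tcp_pos: [486.1, -58.1, 107.6] wrist_force: [4.8, -7.1, -0.8] 
tcp_pos: [486.2, -57.9, 107.6] wrist_force: [5.4, -7.7, -1.6]
```

View pics/w14.png

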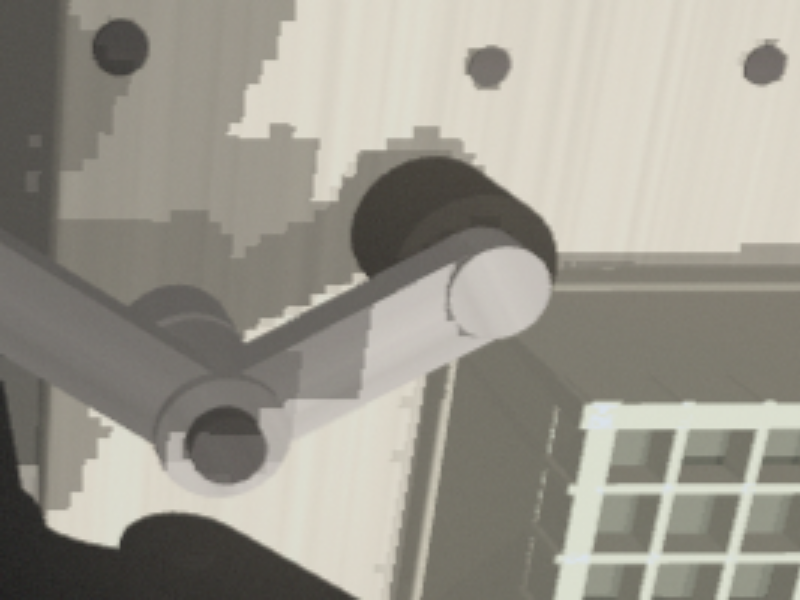

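View pics/s14.png

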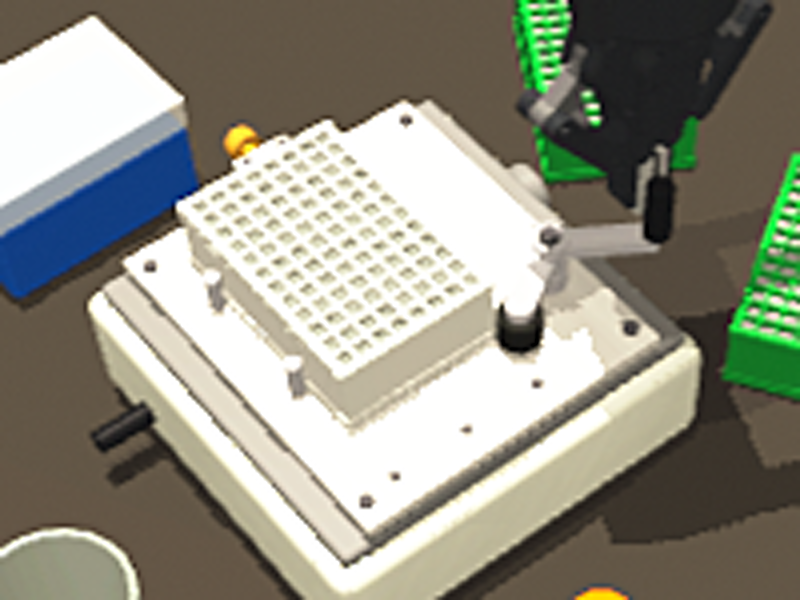

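```bash
for i in 1 2 3 4 5; do python3 -m crank '[[0,0.4,0,0.4,0]]' | egrep 'tcp_pos|force' | tr '\n' ' ';echo; done
```

```text
tcp_pos: [486.3, -57.7, 107.6] wrist_force: [3.0, -8.7, -1.5] 
tcp_pos: [486.4, -57.5, 107.6] wrist_force: [1.7, -9.7, 0.1] 
tcp_pos: [486.5, -57.3, 107.5] wrist_force: [0.7, -10.9, 1.6] 
tcp_pos: [486.5, -57.2, 107.5] wrist_force: [-0.2, -12.0, 1.5] 
tcp_pos: [486.6, -57.0, 107.5] wrist_force: [-2.8, -13.2, 3.1]
```

```bash
python3 -m crank '[[0,0,0,0,0],[0,0,0,-0.5,0],[0,0,0,-1,0],[0,0,0,-3,0],[0,0,0,-8,0],[0,0,0,-15,0],[0,0,0,0,0]]'|egrep 'time|tcp_pos|force'; python3 -m crank '[[0,0,-40,-10,0],[0,0,-45,-10,0],[0,0,-40,0,0],[0,0,0,0,0],[0,0,0,0,0]]'|egrep 'time|tcp_pos|force'
python3 - <<'E'
from h import *
import pickle
np.set_printoptions(precision=1,suppress=True)
c=cam('wrist'); cv2.imwrite('pics/w15.png',c['img'][:,:,::-1]);pickle.dump(c,open('w15.pkl','wb'))
c=cam('scene'); cv2.imwrite('pics/s15.png',cv2.resize(c['img'][110:260,190:390,::-1],None,fx=4,fy=4,interpolation=cv2.INTER_CUBIC))
E
```

```text
time: 40.17
tcp_pos: [487.0, -83.2, 106.6]
wrist_force: [1.5, 0.4, 0.1]
time: 40.8
tcp_pos: [486.8, -101.9, 231.0]
wrist_force: [0.7, 0.2, 0.1]
```

View pics/w15.png

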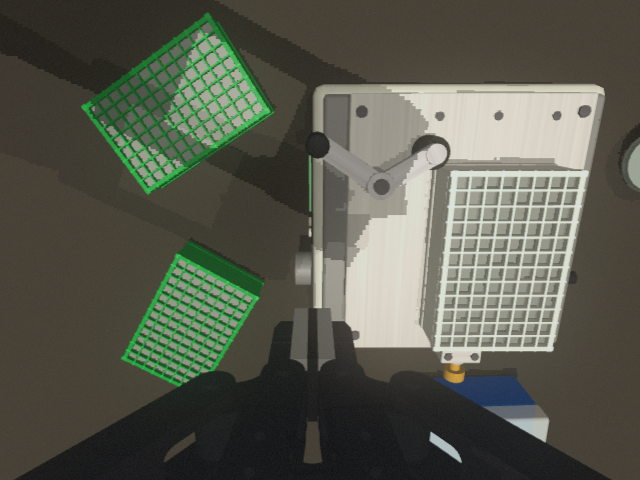

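View pics/s15.png

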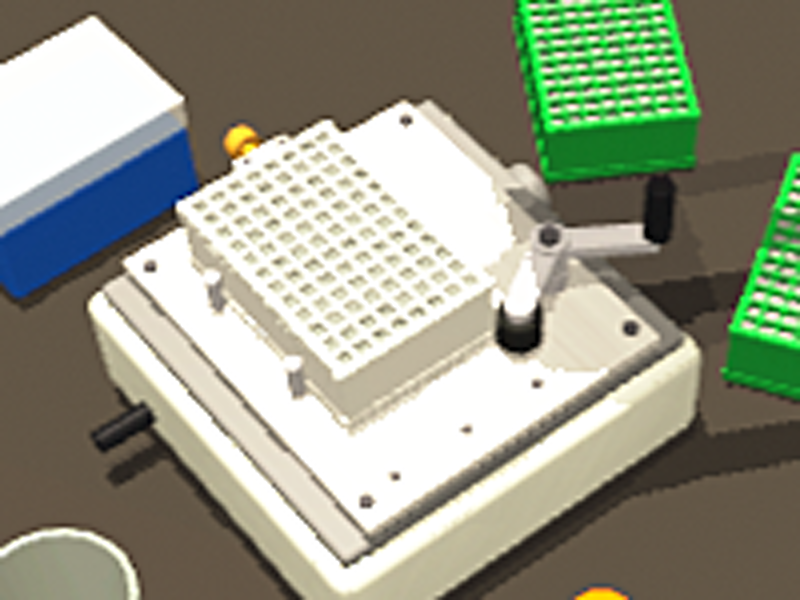

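Run:
```python
from h import *
import pickle
np.set_printoptions(precision=2,suppress=True)
c=pickle.load(open('w15.pkl','rb'));D=c['depth']
v,u=np.mgrid[0:480,300:640]; v=v.ravel();u=u.ravel()
F=f(c);d=np.stack([(u-c['cx'])/F,-(v-c['cy'])/F,-np.ones(len(u))],1)@np.array(c['orientation']).T
p=np.array(c['eye'])+d*D[v,u][:,None]
def top(zlo,zhi,x0,x1,y0,y1):
    m=(p[:,2]>zlo)&(p[:,2]<zhi)&(p[:,0]>x0)&(p[:,0]<x1)&(p[:,1]>y0)&(p[:,1]<y1);return p[m]
g=top(151,159,470,510,-70,-20);print('pin',len(g),(g.max(0)+g.min(0))/2,g.max(0)-g.min(0))
pv=np.array([531.4,-67.]);
gp=((g.max(0)+g.min(0))/2)[:2];e=gp-pv;print('dist',np.linalg.norm(e),'q',.45+np.arctan2(e[1],-e[0])+0.016)
w=top(100,130,560,590,-185,-70)
for it in range(4):
    k=np.polyfit(w[:,1],w[:,0],1);r=w[:,0]-np.polyval(k,w[:,1]);w=w[abs(r)<1.5]
print('wall yaw',-k[0],'x@-117',np.polyval(k,-117.),len(w))
w=top(100,130,583,655,-75,-45)
if len(w)>30:
  for it in range(4):
    k2=np.polyfit(w[:,0],w[:,1],1);r=w[:,1]-np.polyval(k2,w[:,0]);w=w[abs(r)<1.5]
  print('end yaw',k2[0],'y@610',np.polyval(k2,610.),len(w))
q=.45+np.arctan2(e[1],-e[0])+.016
# roller dir: +y at 0, clockwise
th=np.pi/2+.016-q; ro=pv+40*np.array([np.cos(th),np.sin(th)])
co=np.array([np.polyval(k,-54.8),-54.7]);print('roller',ro,'corner',co,np.linalg.norm(ro-co))
```

```text
pin 475 [489.72 -40.22 153.63] [13.12 13.83  4.66]
dist 49.53672712056731 q 1.0370833270039683
wall yaw 0.017959795735002497 x@-117 574.2589867946192 2024Traceback (most recent call last):
  File "<stdin>", line 20, in <module>
    raise TypeError("expected non-empty vector for x")
TypeError: expected non-empty vector for x
```

Final check: the clamp reads q≈1.04, inside the 0.93–1.15 contact band. The roller axis is about 11.6 mm from the plate corner, against a radius of 11 mm. The plate yaw is 0.018, matching the dowels, and the robot is clear. Handing in.

```bash
python3 -c "
from rig import close_job,sense
print(sense()['time'],sense()['wrist_force'],close_job())"
```

```text
the job is handed in; nothing more can be done
40.9 [-0.5697518  -0.21901992 -0.19607377] None
```

The plate is against both dowels and the screw tip, the clamp is closed on its open corner, and I handed the job in at 40.9 s. No verdict was reported.

**What I did**
- I pushed the plate onto the dowels, slid it to the screw, and squared it with a second push on the dowels. That brought its yaw from 0.027 to 0.019 rad, against about 0.016 for the dowels.
- I then pressed it on the screw again at about 7 N with the clamp still open, which should meet the on-the-way condition.
- I turned the clamp by its grip until the roller met the corner, then backed off. The highest wrist force I read was about 13.5 N, on the grip.

**Last checks**
- **Plate:** yaw 0.018 rad. I could not re-measure its end face against the screw after clamping, because that view had no usable depth points. The pictures show it still at the stop.
- **Clamp:** reads about 1.04 rad, inside the 0.93–1.15 contact range. The roller axis is about 11.6 mm from the corner, against its 11 mm radius.
- **Roller force:** not measured. I estimate about 11 N while pushing, and less after letting go.
- **Robot and bystanders:** the robot is clear and the wrist force is back to noise level. I never went near the bystanders, but did not re-measure where they stand.

**Disagreement:** the closed fingertips measured about 22 mm above the reported TCP, not 19 mm below it as stated. My first push therefore passed over the plate, and I corrected the height from the camera depth.

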